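Refit the vacuum's filter and draw out its telescopic nozzle

ROBOT

A 6-joint arm with a two-finger parallel gripper is mounted at the origin on the work surface. World frame = base frame: x ahead of the robot, y to its left, z up, the work surface at z = 0. Lengths are in m, angles in rad, forces in N, time in s.
With the tool pointing down it reaches from about 0.375 to 0.925 m from the base axis. Payload 5.7 kg.
Tool frame: the origin (TCP) lies between the finger pads, 19 mm behind the fingertips; this is the grasp point; z points along the fingers, x is the direction in which the jaws open and shut, and the axes are right-handed (so a half turn about z gives the same grasp; the last joint's range is limited). The gripper opens to 88 mm and grips with 3 to 60 N. Pads are 20 mm wide; open, the fingers measure 115 mm over their backs; the gripper's body (75 mm by 178 mm) begins 61 mm behind the grasp point.
Start: joints at [-1.242, 0.359, 1.51, -0, 1.272, -0.115], TCP at [0.258, -0.542, 0.241] pointing down, gripper open.
Joint ranges: [-2.97, 2.97], [-1.01, 2.36], [0.21, 2.38], [-0.96, 4.11], [0.2, 2.71], [-2.98, 2.98]. Speed limits (rad/s): [2.39, 2.39, 3.14, 3.14, 3.14, 3.14].

INTERFACE

Orientations are given as a unit quaternion [x, y, z, w].
In Python, from bench import move_ptp, servo_line, goto_joints, move_gripper, sleep, inverse_kinematics, capture, PlanningError, close_job, spot_in, silhouettes, current_clock, current_joint_pos, current_qvel, current_joint_torque, current_position, current_orientation, current_force, current_torque, current_finger_gap gives the robot as it stands. Calls block until the motion is done:
- move_ptp(position, orientation): joint-space move of the TCP to a pose.
- servo_line(position, orientation=None, rate=0.15, contact_N=None): straight line of the TCP; orientation=None keeps the orientation; rate is the mean speed in m/s. With contact_N (N) it stops when the force on the tool has changed by that much, and returns True; else False.
- goto_joints(angles): joint-space move.
- move_gripper(opening): finger opening in m; the grip force is fixed at half the most; returns when the fingers have stopped.
- sleep(seconds).
- inverse_kinematics(position, orientation): joint angles nearest the present ones, or None.
- capture(name): name is "scene" or "side" or "wrist"; returns a dict with "image" (480x640x3 uint8, blue, green, red), "range_z" (480x640 float32, m along the optical axis (not along the pixel's ray), 0 where there is no reading), "intrinsics" (3x3 intrinsics, pixels), "R" (3x3) and "t" (3): a world point X has camera coordinates R X + t. Camera axes: x right, y down, z forward; pixel columns grow to the right and rows downward; lengths in m; the calibration is good to about 2 mm. A picture is of the moment at which its call begins.
A pose or a line that the arm cannot do raises PlanningError and nothing moves.
- close_job(): hands the job in, once; it reports no verdict.
Trained networks look in the newest picture that a camera, given by its name, has taken for a name from the list of things; names that differ only in an ending like _2 or _b are one class to them, and where a whole thing is asked for, a point or a joint stands for the part that bears it (a point fixed in the world has none). Each returns a list of dicts, best first, with "conf" (0 to 1); they miss things now and then, are a little off and sometimes report something else, mostly with a low value. They report only what shows in the picture. A call takes as long as a camera call. They do not tell look-alikes from the thing itself.
- spot_in(camera, query): "xy" ([column, row] in pixels, amid what is visible of it).
- silhouettes(camera, query): "region" (480x640 bool, what is visible of it) and "xy" ([column, row] in pixels, amid what is visible of it).
Readings, each from a call of its own:
- current_clock(): time.
- current_joint_pos(): joint angles.
- current_qvel(): joint speeds.
- current_joint_torque(): joint torques, N m.
- current_position(): TCP position.
- current_orientation(): TCP orientation.
- current_force(): force on the tool from outside, world axes, zero at the start.
- current_torque(): the same for the moment, N m.
- current_finger_gap(): finger opening in m.
Only numpy, scipy, OpenCV 4.12 (cv2) and the standard library are available. Lean on these libraries where they do the work, as an engineer would, in place of code of your own. Each camera call takes 0.05 s, during which the arm holds its last target. There are 200 camera calls.

TASK

Get the handheld vacuum in its dock ready for cleaning behind the oven: take the rinsed blue filter cassette by its tab from the drying rack, slide it edgewise down into the slot on top of the vacuum until its cap sits flush on the housing, and let go of it. Then squeeze in the red release button on the nozzle's black collar, pull the nozzle straight out past its first stop to its second stop, at full stretch, and finish still gripping the collar with the nozzle held out there: do not let go at the end. Leave the mug, soap bottle, brush head and jar lid where they are.

Things in the scene. Friction and masses are not known exactly. Their poses are not given: they have to be found in the camera images.
- vac: White handheld vacuum level in a black dock fixed to the counter. Origin on the counter under its long axis (x = 0, 75 mm up); z up. Nozzle points and pulls out along -y. Along y: bowl (98 mm across, tapering to 45 at the nose) -30 to 60 mm; housing (106 mm wide, flat top 84 wide and 130 high) 60 to 110; motor (126 high) to 202; loop handle (130 high) to 302; dock 120 mm wide below.
- slot (a point): Centre of the mouth of the filter slot in the flat top of the white filter housing, 130 mm above the counter; axes parallel to the vacuum's. The slot is 70 mm long along x, 15 mm wide along y, 64 mm deep, straight down. When the cassette is home its cap lies on the housing top and its origin is 60 mm straight below this point.
- filter: Blue flat cassette, white pleats, 60 g, alike on both faces, upright in the rack. Origin: centre of underside; x along width, y through thickness, z up. Frame 64 (x) x 12 (y) mm, z 0 to 60, bottom edges rounded 3 mm; cap 76 x 24 mm, z 60 to 64; centred on it a pull tab 30 (x) x 10 (y) mm, z 64 to 88: grip it across y from above.
- rack: Fixed drying rack of pale wood, base 90 x 170 mm; origin under its centre, z up. Two places, at y = -40 and +40 mm, each between four pegs (8 mm thick, tops 55 mm above the counter, 15 mm gap along y); one holds the filter, the other the jar lid, either way round. The filter's underside is 14 mm above the counter; it lifts straight out.
- collar: Black grip collar, a 40 mm cube on the sliding nozzle; origin at its centre, 75 mm above the counter; axes as the vacuum's. Red release button, 18 mm across, 4.5 mm proud amid its +x face. Fingers from above on the +x and -x faces press it in as they grip. Ahead (-y) tube (35 mm) and tip reach 162 mm from its centre; stowed, the nose ring starts 25 mm behind it.
- nozzle (a joint): How far the nozzle is drawn out along the vacuum's -y, in m: 0 stowed, 0.050 first stop, 0.100 second stop (end of travel). It latches at each stop (1.5 mm of play) when the button is out; with the button kept in it runs past the first stop. Sliding friction about 3 N; it stays where it is put.
- release (a joint): How far the red button is pushed in, in m: 0 out, 0.0045 fully in, flush with the collar. Spring of about 2 N rising to 6 N; the latch lets go from 0.0035. Between stops the latch keeps it at 0.0035 or more.
- mug: White mug, 80 mm across, 92 mm high, origin under its centre; leave it alone.
- soap: Green soap bottle, 62 mm across, 190 mm high, origin under its centre; leave it alone.
- brush: Black brush head for the vacuum lying on the counter, 105 x 34 mm, 60 mm high over its round socket; origin under its centre; leave it alone.
- jar_lid: Brass-coloured jar lid, 68 mm across, 12 mm thick, standing on edge in the rack's other place, top 76 mm above the counter; origin at its lowest point; leave it alone.
Not all that is in view belongs to the job. Of the things that look like the filter, the largest one is meant.

How it is judged:
By the outcome, as a careful person would: the job done as asked, in the order asked, and still so for the second after the job is handed in, while the arm keeps its last pose, push and grip.
It also fails if it takes over 64 s, if anything falls off the work surface, if the arm or the gripper's body presses on something with over 40 N, if the wrist force passes 120 N, or if a joint passes its speed limit or range.

## Working session

There is one attempt and no reset: what is moved stays moved. The work goes in short steps, each a Python script; the robot and the scene stay as the last script left them, time stands still between calls to the robot, and variables do not carry over. Pictures are saved under pics/ and viewed, about 8 in all and at most 12, crops included, and the job is handed in when it is done.

```bash
mkdir -p pics; ls; cat > h.py <<'E'
import numpy as np, cv2
from bench import *
from scipy.spatial.transform import Rotation as Rn
def pts(c, mask=None):
    z=c["range_z"]; m=(z>0) if mask is None else (mask&(z>0))
    v,u=np.nonzero(m); d=z[v,u]; K=c["intrinsics"]
    P=np.stack([(u-K[0,2])/K[0,0]*d,(v-K[1,2])/K[1,1]*d,d],1)
    return (P-c["t"])@c["R"], np.stack([u,v],1)
def proj(c,X):
    p=c["intrinsics"]@(c["R"]@np.asarray(X,float)+c["t"]); return p[:2]/p[2]
def down(yaw):  # tool z down, tool x at heading yaw
    c,s=np.cos(yaw),np.sin(yaw)
    return Rn.from_matrix(np.array([[c,s,0],[s,-c,0],[0,0,-1]])).as_quat()
E
cat > a.py <<'E'
from h import *
for cam in ("scene","side"):
    c=capture(cam); cv2.imwrite(f"pics/{cam}0.png",c["image"]); np.save(f"{cam}0.npy",c,allow_pickle=True)
    print(cam,"cam pos",(-c["R"].T@c["t"]).round(3))
    for q in ("vac","filter","rack","collar","release","slot","mug","soap","brush","jar_lid"):
        try: L=silhouettes(cam,q)
        except Exception as e: print(q,e); continue
        for d in L[:4]:
            P,_=pts(c,d["region"])
            if len(P): print(q,round(d["conf"],2),np.round(d["xy"]),len(P),"med",np.median(P,0).round(3),"lo",np.percentile(P,2,0).round(3),"hi",np.percentile(P,98,0).round(3))
print(current_clock())
E
python3 a.py
```

```text
pics
scene cam pos [1.24  0.513 0.831]
vac 0.91 [477. 330.] 9393 med [0.565 0.344 0.091] lo [0.503 0.059 0.01 ] hi [0.593 0.512 0.131]
vac 0.47 [383. 226.] 1128 med [ 0.395 -0.027  0.061] lo [ 0.342 -0.074  0.007] hi [0.419 0.031 0.093]
vac 0.39 [408. 294.] 26 med [0.576 0.179 0.079] lo [0.574 0.173 0.071] hi [0.579 0.186 0.084]
filter 0.62 [303. 182.] 113 med [ 0.379 -0.362  0.042] lo [ 0.327 -0.403  0.002] hi [ 0.394 -0.351  0.064]
filter 0.61 [273. 194.] 409 med [ 0.494 -0.371  0.064] lo [ 0.457 -0.389  0.012] hi [ 0.526 -0.364  0.102]
rack 0.73 [284. 214.] 645 med [ 0.517 -0.302  0.009] lo [ 0.457 -0.411  0.004] hi [ 0.538 -0.252  0.036]
rack 0.47 [288. 208.] 262 med [ 0.496 -0.291  0.052] lo [ 0.47  -0.302  0.014] hi [ 0.527 -0.287  0.076]
rack 0.4 [479. 331.] 9629 med [0.564 0.344 0.09 ] lo [0.503 0.056 0.01 ] hi [0.593 0.514 0.131]
collar 0.71 [390. 278.] 1189 med [0.57  0.121 0.087] lo [0.536 0.02  0.059] hi [0.586 0.195 0.097]
release 0.47 [408. 292.] 32 med [0.576 0.18  0.078] lo [0.572 0.173 0.069] hi [0.579 0.186 0.084]
slot 0.64 [478. 330.] 9890 med [0.564 0.344 0.09 ] l
[... 1135 characters left out ...]
185 med [ 0.495 -0.384  0.008] lo [ 0.448 -0.421  0.004] hi [ 0.535 -0.264  0.051]
collar 0.65 [294. 195.] 906 med [0.559 0.097 0.087] lo [0.532 0.015 0.065] hi [0.582 0.192 0.096]
slot 0.89 [282. 162.] 3498 med [0.54  0.254 0.094] lo [0.477 0.021 0.007] hi [0.59  0.463 0.13 ]
mug 0.58 [218. 258.] 1646 med [ 0.379 -0.06   0.058] lo [ 0.343 -0.079  0.007] hi [ 0.416 -0.001  0.092]
soap 0.97 [406. 394.] 2345 med [ 0.696 -0.439  0.119] lo [ 0.673 -0.455  0.001] hi [ 0.73  -0.4    0.191]
brush 0.84 [374. 212.] 766 med [0.761 0.088 0.032] lo [ 0.715  0.072 -0.   ] hi [0.808 0.118 0.061]
jar_lid 0.84 [275. 353.] 566 med [ 0.493 -0.302  0.055] lo [ 0.466 -0.304  0.01 ] hi [ 0.523 -0.293  0.076]
1.1
```

View pics/scene0.png

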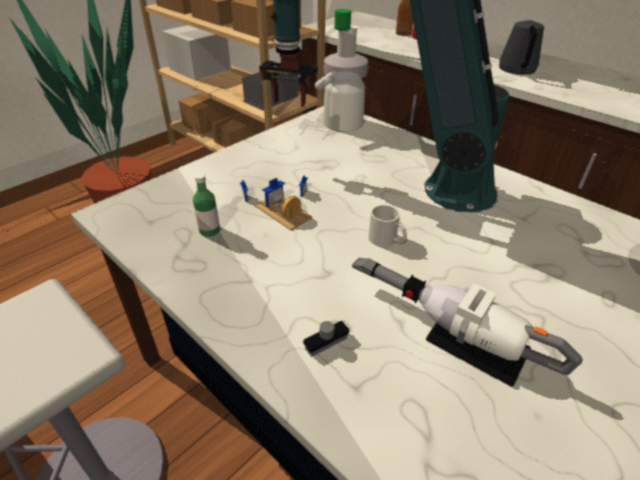

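View pics/side0.png

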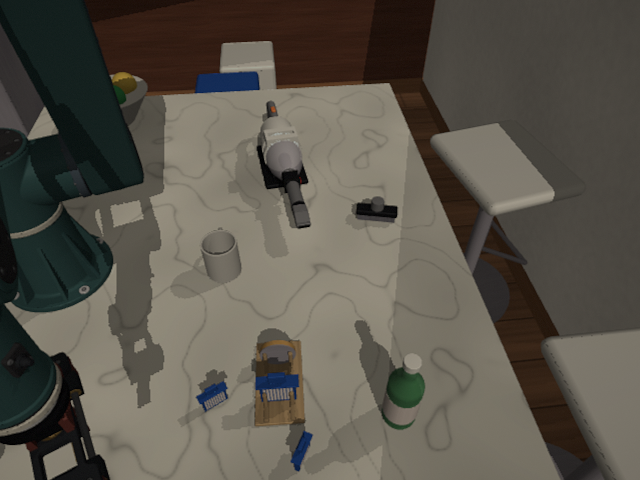

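```bash
cat > b.py <<'E'
from h import *
c=np.load("side0.npy",allow_pickle=True).item()
P,_=pts(c); b=P[(abs(P[:,0]-.49)<.06)&(abs(P[:,1]+.375)<.04)&(P[:,2]>.074)&(P[:,2]<.106)]
def rect(Q):
    (cx,cy),(w,h),a=cv2.minAreaRect((Q[:,:2]*1000).astype(np.float32)); return round(cx,1),round(cy,1),round(w,1),round(h,1),round(a,1)
print("cap+tab",len(b),rect(b),"tab",rect(b[b[:,2]>.098]),"zmax",b[:,2].max())
R0=Rn.from_quat(current_orientation()).as_matrix(); print("tool x",R0[:,0].round(3))
q=down(np.pi/2); q2=down(-np.pi/2)
for o in(q,q2): print(inverse_kinematics([.49,-.376,.28],o))
v=pts(np.load("scene0.npy",allow_pickle=True).item())[0]
t=v[(abs(v[:,2]-.130)<.004)&(v[:,1]>.1)&(v[:,0]>.45)&(v[:,0]<.65)]
print("z130",len(t),rect(t)); t=t[t[:,1]<np.percentile(t[:,1],99)]; np.save("t.npy",t)
s=v[(v[:,2]>.05)&(v[:,2]<.14)&(v[:,1]>0)&(v[:,1]<.55)&(v[:,0]>.45)&(v[:,0]<.66)]
for y in np.arange(.02,.53,.03):
    k=s[abs(s[:,1]-y)<.008]
    if len(k): top=k[k[:,2]>k[:,2].max()-.004]; print(round(y,2),len(k),"zmax",k[:,2].max().round(3),"x",top[:,0].min().round(3),top[:,0].max().round(3))
E
python3 b.py
```

```text
cap+tab 623 (489.7, -375.8, 26.1, 75.1, 87.5) tab (489.5, -376.6, 10.8, 29.4, 89.0) zmax 0.10532343566111876
tool x [ 0.429 -0.903 -0.   ]
[-7.66297820e-01  3.53622621e-01  1.41975142e+00 -4.44089210e-16
  1.36821861e+00 -2.33709415e+00]
[-7.66297820e-01  3.53622621e-01  1.41975142e+00 -4.44089210e-16
  1.36821861e+00  8.04498506e-01]
z130 830 (526.0, 386.7, 87.5, 218.1, 8.9)
0.02 45 zmax 0.082 x 0.556 0.586
0.05 95 zmax 0.091 x 0.552 0.587
0.08 101 zmax 0.095 x 0.556 0.574
0.11 92 zmax 0.096 x 0.554 0.568
0.14 94 zmax 0.096 x 0.55 0.569
0.17 151 zmax 0.099 x 0.539 0.577
0.2 135 zmax 0.102 x 0.539 0.556
0.23 191 zmax 0.117 x 0.535 0.556
0.26 300 zmax 0.125 x 0.529 0.555
0.29 351 zmax 0.134 x 0.497 0.58
0.32 361 zmax 0.133 x 0.492 0.58
0.35 415 zmax 0.132 x 0.542 0.575
0.38 403 zmax 0.126 x 0.513 0.553
0.41 399 zmax 0.125 x 0.514 0.543
0.44 253 zmax 0.132 x 0.516 0.531
0.47 213 zmax 0.13 x 0.511 0.528
0.5 238 zmax 0.129 x 0.512 0.522
```

```bash
cat > c.py <<'E'
from h import *
move_ptp([.4897,-.376,.25],down(np.deg2rad(-92)))
c=capture("wrist"); cv2.imwrite("pics/w1.png",c["image"])
print("campos",(-c["R"].T@c["t"]).round(3),"axis",c["R"][2].round(3),current_clock())
for q in("filter","rack"):
    for d in silhouettes("wrist",q)[:3]: print(q,d["conf"],d["xy"],np.median(pts(c,d["region"])[0],0) if d["region"].any() else 0)
P,_=pts(c); b=P[(abs(P[:,0]-.49)<.06)&(abs(P[:,1]+.375)<.04)&(P[:,2]>.074)&(P[:,2]<.108)]
for lo,hi in((.074,.084),(.095,.108)):
    Q=b[(b[:,2]>lo)&(b[:,2]<hi)]; print(len(Q),np.median(Q[:,2]) if len(Q) else 0, cv2.minAreaRect((Q[:,:2]*1000).astype(np.float32)) if len(Q) else 0)
E
python3 c.py
```

```text
campos [ 0.567 -0.379  0.394] axis [-0.285  0.01  -0.958] 2.25
filter 0.93 [421.7, 177.5] [ 0.52451164 -0.47800306  0.04713437]
filter 0.93 [316.0, 306.7] [ 0.37739996 -0.36624272  0.04682378]
filter 0.92 [317.4, 222.4] [ 0.49363943 -0.37590424  0.0791614 ]
rack 0.34 [53.5, 298.3] [ 0.40503465 -0.06483796  0.04565318]
1443 0.07898403069356559 ((489.1972961425781, -375.43756103515625), (24.00960922241211, 75.03787994384766), 87.74195098876953)
361 0.10270308670569246 ((489.1839599609375, -375.1957702636719), (9.252705574035645, 30.0476016998291), 87.94276428222656)
```

View pics/w1.png

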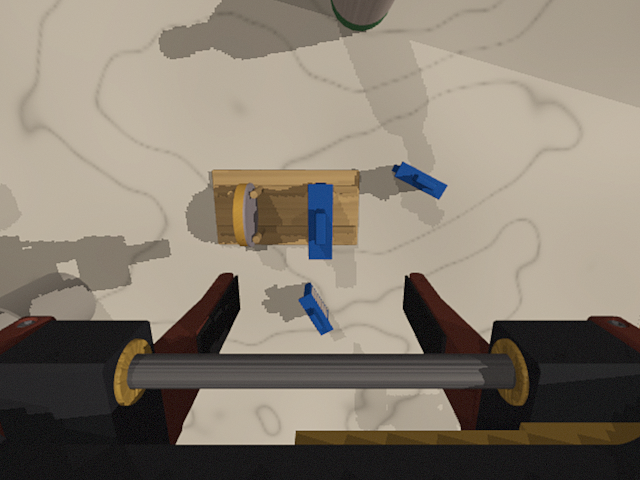

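```bash
cat > d.py <<'E'
from h import *
o=down(np.deg2rad(-92.2))
servo_line([.4892,-.3755,.125],o,rate=.25)
print(servo_line([.4892,-.3755,.099],rate=.08,contact_N=8))
move_gripper(.0); print("gap",current_finger_gap(),current_position(),current_force())
servo_line([.4892,-.3755,.21],rate=.1); print("gap",current_finger_gap(),current_force())
move_ptp([.44,-.2,.30],down(np.deg2rad(-88)))
move_ptp([.44,.31,.30],down(np.deg2rad(-81)))
c=capture("wrist"); cv2.imwrite("pics/w2.png",c["image"]); np.save("w2.npy",c,allow_pickle=True)
print("gap",current_finger_gap(),current_clock(),(-c["R"].T@c["t"]).round(3))
P,u=pts(c); m=(P[:,1]>.2)&(P[:,1]<.42)&(P[:,0]>.45)&(P[:,0]<.62)&(abs(P[:,2]-.130)<.004); Q=P[m]
print(len(Q),np.median(Q[:,2]),cv2.minAreaRect((Q[:,:2]*1000).astype(np.float32)))
F=P[(P[:,2]>.19)&(P[:,2]<.33)&(abs(P[:,0]-.44)<.06)&(abs(P[:,1]-.31)<.03)]
print("held z>",[ (round(z,3),int(((F[:,2]>z)&(F[:,2]<=z+.005)).sum())) for z in np.arange(.19,.31,.005)])
E
python3 d.py
```

```text
False
gap 0.009740694037861725 [ 0.48918798 -0.37551058  0.09898452] [ 0.53952653  0.01613786 -1.03417807]
gap 0.009990995750360419 [ 0.37716806 -1.02271852 -0.27320674]
gap 0.009970293141512298 8.6333 [0.518 0.322 0.444]
4670 0.13085316304920186 ((534.0121459960938, 332.78900146484375), (84.1561050415039, 109.44330596923828), 6.380969047546387)
held z> [(np.float64(0.19), 0), (np.float64(0.195), 0), (np.float64(0.2), 0), (np.float64(0.205), 0), (np.float64(0.21), 0), (np.float64(0.215), 17), (np.float64(0.22), 28), (np.float64(0.225), 28), (np.float64(0.23), 28), (np.float64(0.235), 29), (np.float64(0.24), 36), (np.float64(0.245), 40), (np.float64(0.25), 18), (np.float64(0.255), 0), (np.float64(0.26), 0), (np.float64(0.265), 0), (np.float64(0.27), 0), (np.float64(0.275), 1389), (np.float64(0.28), 1214), (np.float64(0.285), 213), (np.float64(0.29), 223), (np.float64(0.295), 238), (np.float64(0.3), 1377), (np.float64(0.305), 256)]
```

View pics/w2.png

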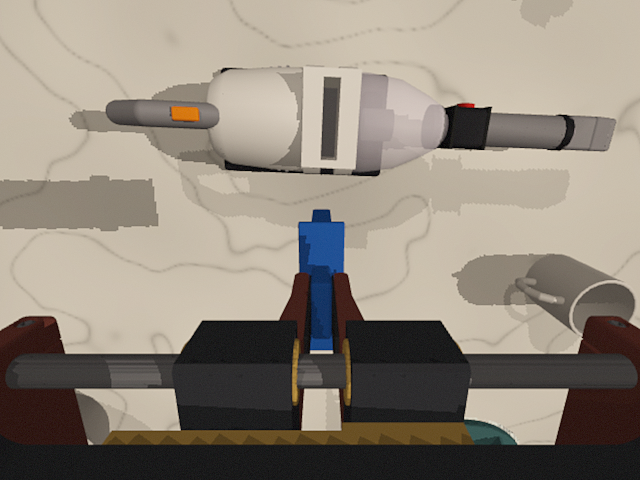

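```bash
cat > e.py <<'E'
from h import *
c=np.load("w2.npy",allow_pickle=True).item(); z=c["range_z"]; K=c["intrinsics"]
def plane(uv,h):
    r=np.c_[(uv[:,0]-K[0,2])/K[0,0],(uv[:,1]-K[1,2])/K[1,1],np.ones(len(uv))]@c["R"]; o=-c["R"].T@c["t"]
    return (o+r*((h-o[2])/r[:,2])[:,None])[:,:2]*1000
def rect(q): return [np.round(a,1) for a in cv2.minAreaRect(q.astype(np.float32))]
P,u=pts(c)
box=(u[:,0]>303)&(u[:,0]<363)&(u[:,1]>64)&(u[:,1]<174)
top=box&(abs(P[:,2]-.131)<.003); print("housing top",top.sum(),rect(P[top][:,:2]*1000), np.median(P[top][:,2]))
inn=(u[:,0]>317)&(u[:,0]<347)&(u[:,1]>70)&(u[:,1]<166)&(P[:,2]<.125)
print("slot depth mask",inn.sum(),rect(plane(u[inn],.1305)),u[inn].min(0),u[inn].max(0))
g=cv2.cvtColor(c["image"],cv2.COLOR_BGR2GRAY); sub=np.zeros_like(g); sub[70:166,316:348]=g[70:166,316:348]<150; sub[g==0]=sub[g==0]
n,l,s,_=cv2.connectedComponentsWithStats(sub); k=1+s[1:,4].argmax(); v,uu=np.nonzero(l==k)
print("slot dark",s[k],rect(plane(np.c_[uu,v].astype(float),.1305)))
for r in(75,118,150): print(g[r,310:356:2])
# axis from tube & handle: mid between side edges by rows of colour (dark) at columns
for nm,h,lo,hi in(("tube",.0925,.02,.12),("handle",.13,.43,.52),("motor",.126,.37,.4)):
    m=(P[:,0]>.47)&(P[:,0]<.64)&(P[:,1]>lo)&(P[:,1]<hi)&(P[:,2]>h-.006); Q=P[m]; print(nm,len(Q),np.median(Q,0).round(4))
hb=c["image"][...,0].astype(int)-c["image"][...,2]>60; m=hb[u[:,1],u[:,0]]
for lo,hi in((.275,.283),(.299,.306)):
    Q=P[m&(P[:,2]>lo)&(P[:,2]<hi)]; print("held",len(Q),np.median(Q[:,2]),rect(Q[:,:2]*1000))
print(current_position(),Rn.from_quat(current_orientation()).as_matrix()[:,0])
E
python3 e.py
```

```text
housing top 4153 [array([535.9, 315.9]), array([84.3, 49.8]), np.float64(6.6)] 0.13094184729961972
slot depth mask 1353 [array([535.6, 316.2]), array([68.9, 14.7]), np.float64(6.6)] [321  77] [340 159]
slot dark [ 321   77   20   83 1346] [array([535.6, 316.6]), array([69.4, 14.5]), np.float64(6.6)]
[205 205 205 205 206 205 206 213 213 215 214 211 212 209 210 208 206 205
 205 205 205 205 205]
[204 204 206 205 204 209 153  66  68  69  72  72  68  87 137 209 204 205
 205 205 204 204 204]
[204 203 203 203 205 187  59  70  69  68  69  69  90 113 210 206 204 204
 203 204 204 204 205]
tube 2183 [0.5628 0.0791 0.0896]
handle 1347 [0.5186 0.4685 0.1283]
motor 1524 [0.529  0.3836 0.1232]
held 2408 0.2799256303806601 [array([440.6, 309.3]), array([76.2, 23.2]), np.float64(9.8)]
held 1098 0.30371237142957186 [array([440.6, 309.6]), array([30.6,  9.4]), np.float64(9.4)]
[0.44062995 0.30910362 0.2999622 ] [ 1.55003860e-01 -9.87913809e-01  3.31616137e-04]
```

```bash
cat > f.py <<'E'
from h import *
o=down(np.deg2rad(-83.8)); T=np.array([.5357,.3161,.235])
servo_line([.5357,.3161,.30],o,rate=.2); servo_line(T,o,rate=.15); sleep(.3)
p=np.array(current_position()); print("pos",p.round(4),Rn.from_quat(current_orientation()).as_matrix()[:,0].round(4),current_force().__repr__())
off=T-p; off[2]=0
c=capture("wrist"); cv2.imwrite("pics/w3.png",c["image"])
P,u=pts(c); hb=(c["image"][...,0].astype(int)-c["image"][...,2]>60)[u[:,1],u[:,0]]
Q=P[hb&(abs(P[:,2]-.215)<.005)]; print("cap",len(Q),np.median(Q[:,2]),cv2.minAreaRect((Q[:,:2]*1000).astype(np.float32)))
W=P[(~hb)&(abs(P[:,2]-.131)<.003)&(abs(P[:,0]-.536)<.06)&(abs(P[:,1]-.316)<.03)];print("housing",len(W),cv2.minAreaRect((W[:,:2]*1000).astype(np.float32)))
np.save("off.npy",off); print(off,current_clock())
E
python3 f.py
```

```text
pos [0.5362 0.3163 0.236 ] [ 1.080e-01 -9.941e-01 -5.000e-04] array([-0.92920091, -0.09263201,  0.33182486])
cap 2431 0.21601887429119118 ((536.1995849609375, 316.5244140625), (76.01628875732422, 23.264877319335938), 7.0506086349487305)
housing 2613 ((535.9972534179688, 316.0727844238281), (83.92179870605469, 50.11128616333008), 6.556743621826172)
[-0.00046532 -0.00023392  0.        ] 10.2
```

View pics/w3.png

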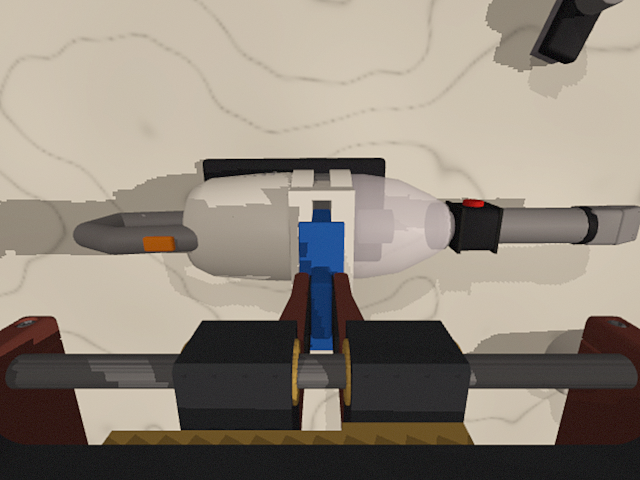

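```bash
cat > g.py <<'E'
from h import *
off=np.load("off.npy"); o=down(np.deg2rad(-84.2)); X=np.array([.5357,.3161,0])+off
for z,r in((.21,.08),(.165,.08)):
    hit=servo_line(X+[0,0,z],o,rate=r,contact_N=8); print(z,hit,np.round(current_position(),4),np.round(current_force(),1))
    if hit: break
else:
    hit=servo_line(X+[0,0,.150],o,rate=.03,contact_N=10); print("home",hit,np.round(current_position(),4),np.round(current_force(),1))
print(current_finger_gap(),current_clock())
E
python3 g.py
```

```text
0.21 False [0.5349 0.3157 0.2093] [0.4 0.3 0.5]
0.165 False [0.5354 0.3159 0.1651] [ 0.1 -0.4 -1.2]
home True [0.5357 0.3161 0.1546] [-0.6 -0.1  2.9]
0.009734486867504206 11.7833
```

```bash
cat > i.py <<'E'
from h import *
sleep(.2); print(np.round(current_position(),4),np.round(current_force(),1))
move_gripper(.04); p=np.array(current_position()); servo_line([p[0],p[1],.20],rate=.15)
servo_line([.44,.29,.30],rate=.25); sleep(.2)
c=capture("wrist"); cv2.imwrite("pics/w4.png",c["image"])
P,u=pts(c); hb=(c["image"][...,0].astype(int)-c["image"][...,2]>60)[u[:,1],u[:,0]]&(abs(P[:,0]-.536)<.06)&(abs(P[:,1]-.316)<.04)
Q=P[hb]; print(len(Q),[(round(z,3),int(((Q[:,2]>z)&(Q[:,2]<=z+.003)).sum())) for z in np.arange(.12,.17,.003)])
C=Q[Q[:,2]<.145]; print("cap",np.median(C[:,2]),cv2.minAreaRect((C[:,:2]*1000).astype(np.float32)))
W=P[(~hb)&(abs(P[:,2]-.131)<.003)&(abs(P[:,0]-.536)<.06)&(abs(P[:,1]-.316)<.03)];print("housing z",np.median(W[:,2]))
for h in("collar","release","nozzle"):
    for d in silhouettes("wrist",h)[:2]: print(h,d["conf"],np.round(d["xy"]),int(d["region"].sum()),np.median(pts(c,d["region"])[0],0).round(4))
yaw=np.deg2rad(6.55); R=np.array([[np.cos(yaw),np.sin(yaw)],[-np.sin(yaw),np.cos(yaw)]])
L=(P[:,:2]-[.5357,.3161])@R.T  # vac frame, from slot
m=(abs(L[:,0])<.035)&(L[:,1]<-.05)&(P[:,2]>.09)
g=c["image"].max(2)[u[:,1],u[:,0]]
for y in np.arange(-.20,-.05,.006):
    k=m&(abs(L[:,1]-y)<.003); 
    if k.any(): print(round(y,3),k.sum(),"z",P[k][:,2].max().round(4),"x",L[k][:,0].min().round(4),L[k][:,0].max().round(4),"g",np.median(g[k]))
np.save("w4.npy",c,allow_pickle=True); print(current_clock())
E
python3 i.py
```

```text
[0.5357 0.3161 0.1546] [ 1.5 -0.2  3.7]
2434 [(np.float64(0.12), 0), (np.float64(0.123), 0), (np.float64(0.126), 0), (np.float64(0.129), 3), (np.float64(0.132), 1034), (np.float64(0.135), 879), (np.float64(0.138), 12), (np.float64(0.141), 3), (np.float64(0.144), 1), (np.float64(0.147), 0), (np.float64(0.15), 0), (np.float64(0.153), 10), (np.float64(0.156), 319), (np.float64(0.159), 173), (np.float64(0.162), 0), (np.float64(0.165), 0), (np.float64(0.168), 0)]
cap 0.13492478954336 ((534.9674072265625, 316.88983154296875), (74.9590072631836, 23.506595611572266), 5.501184463500977)
housing z 0.1309703475791182
collar 0.94 [502. 114.] 6676 [0.5592 0.1185 0.0904]
collar 0.54 [322. 117.] 29038 [0.5405 0.2961 0.1146]
nozzle 0.67 [505. 113.] 6496 [0.5591 0.1182 0.0906]
-0.2 121 z 0.0942 x -0.011 0.0106 g 127.0
-0.194 111 z 0.095 x -0.01 0.0115 g 127.0
-0.188 113 z 0.0939 x -0.009 0.0107 g 127.0
-0.182 122 z 0.0944 x -0.0108 0.0108 g 127.0
-0.176 115 z 0.0947 x -0.0088 0.0109 g 127.0
-0.17 120 z 0.0945 x -0.0097 0.01 g 126.0
-0.164 113 z 0.0945 x -0.0096 0.0092 g 126.0
-0.158 179 z 0.0984 x -0.0201 0.0208 g 34.0
-0.152 268 z 0.0988 x -0.0201 0.02 g 35.0
-0.146 252 z 0.0982 x -0.019 0.0194 g 35.0
-0.14 256 z 0.0976 x -0.0189 0.0194 g 35.0
-0.134 262 z 0.0974 x -0.0198 0.0197 g 34.0
-0.128 244 z 0.0978 x -0.0197 0.0209 g 34.0
-0.122 277 z 0.0986 x -0.0197 0.0208 g 28.0
-0.116 64 z 0.099 x -0.0166 0.0171 g 114.5
-0.11 203 z 0.1026 x -0.0195 0.02 g 181.0
-0.104 257 z 0.1061 x -0.0252 0.0246 g 180.0
-0.098 309 z 0.1092 x -0.028 0.0273 g 180.0
-0.092 359 z 0.1116 x -0.0309 0.0319 g 185.0
-0.086 379 z 0.1145 x -0.0338 0.0335 g 197.0
-0.08 429 z 0.1177 x -0.0348 0.0349 g 198.0
-0.074 435 z 0.1198 x -0.0344 0.0348 g 198.0
-0.068 487 z 0.1217 x -0.0341 0.0346 g 198.0
-0.062 475 z 0.1235 x -0.035 0.0343 g 196.0
-0.056 511 z 0.1237 x -0.0349 0.035 g 175.0
-0.05 245 z 0.1242 x -0.0347 0.035 g 170.0
14.2083
```

View pics/w4.png

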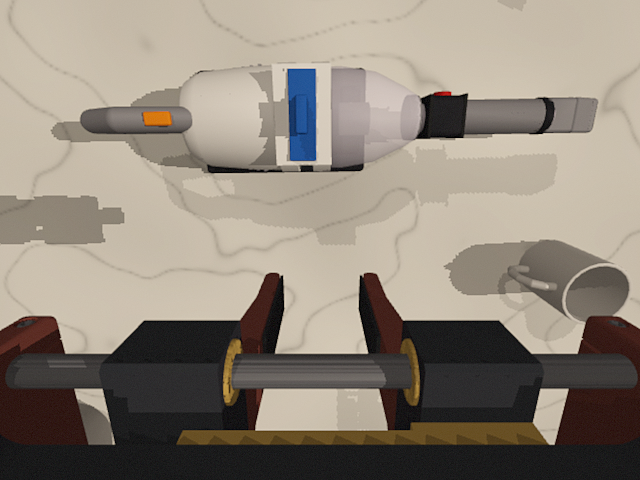

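```bash
cat > j.py <<'E'
from h import *
o=down(np.deg2rad(6.55)); C=np.array([.5517,.1770,0])
move_ptp(C+[0,0,.22],o); move_gripper(.088); sleep(.2)
e=C-np.array(current_position()); e[2]=0; print("err",e.round(4))
print(servo_line(C+e+[0,0,.10],o,rate=.15,contact_N=10))
print(servo_line(C+e+[0,0,.075],o,rate=.06,contact_N=8),np.round(current_position(),4))
f0=np.array(current_force()); move_gripper(0); sleep(.2)
print("gap",current_finger_gap(),np.round(current_position(),4),"df",np.round(current_force()-f0,1),current_clock())
E
python3 j.py
```

```text
err [ 0. -0.  0.]
False
False [0.5515 0.1769 0.0746]
gap 0.03972914889164251 [0.5518 0.177  0.0751] df [0.9 1.5 1. ] 19.4167
```

```bash
cat > k.py <<'E'
from h import *
s=np.array(current_position()); d=np.array([np.sin(np.deg2rad(6.55)),-np.cos(np.deg2rad(6.55)),0]); o=down(np.deg2rad(6.55))
for a,r,n in((.05,.06,15),(.094,.06,15),(.106,.02,12)):
    hit=servo_line(s+d*a,o,rate=r,contact_N=n); p=np.array(current_position())
    print(a,hit,"travel",((p-s)@d).round(4),p.round(4),"F along",round(float(np.array(current_force())@d),1),np.round(current_force(),1),"gap",round(current_finger_gap(),4))
    if hit and a<.1: break
sleep(.3); p=np.array(current_position()); print("travel",((p-s)@d).round(4),np.round(current_force(),1),current_finger_gap(),current_clock())
for cam in("side","scene","wrist"):
    c=capture(cam); cv2.imwrite(f"pics/{cam}9.png",c["image"]); np.save(f"{cam}9.npy",c,allow_pickle=True)
np.save("s.npy",s)
E
python3 k.py
```

```text
0.05 False travel 0.0508 [0.5576 0.1265 0.0751] F along 3.5 [ 0.6 -3.4  2.1] gap 0.04
0.094 False travel 0.0949 [0.5626 0.0827 0.0751] F along 2.9 [ 1.  -2.8  0.9] gap 0.04
0.106 True travel 0.1001 [0.5632 0.0776 0.0751] F along -1.3 [0.6 1.4 3.7] gap 0.0397
travel 0.1001 [-1.9  0.4  5.8] 0.040034981566155634 22.0167
```

```bash
cat > l.py <<'E'
from h import *
yaw=np.deg2rad(6.55); R=np.array([[np.cos(yaw),np.sin(yaw)],[-np.sin(yaw),np.cos(yaw)]])
for n in("side0","side9","scene0","scene9"):
    P,u=pts(np.load(n+".npy",allow_pickle=True).item()); L=(P[:,:2]-[.5357,.3161])@R.T
    k=(abs(L[:,0])<.012)&(P[:,2]>.06)&(P[:,2]<.1)&(L[:,1]>-.48)&(L[:,1]<-.2); print(n,"tip y min",np.percentile(L[k][:,1],1).round(4),k.sum())
    f=(abs(L[:,0])<.014)&(abs(L[:,1])<.02)&(P[:,2]>.14)&(P[:,2]<.17); print("  tab",f.sum(),P[f][:,2].max() if f.any() else 0)
im=np.hstack([cv2.resize(cv2.imread(f"pics/{n}9.png")[a:a+240,b:b+260],(390,360)) for n,a,b in(("side",80,180),("scene",200,330))]); cv2.imwrite("pics/end.png",im)
E
python3 l.py
```

```text
side0 tip y min -0.3044 376
  tab 0 0
side9 tip y min -0.4034 712
  tab 15 0.1572244449881726
scene0 tip y min -0.3019 265
  tab 0 0
scene9 tip y min -0.401 272
  tab 68 0.1611217248830998
```

View pics/end.png

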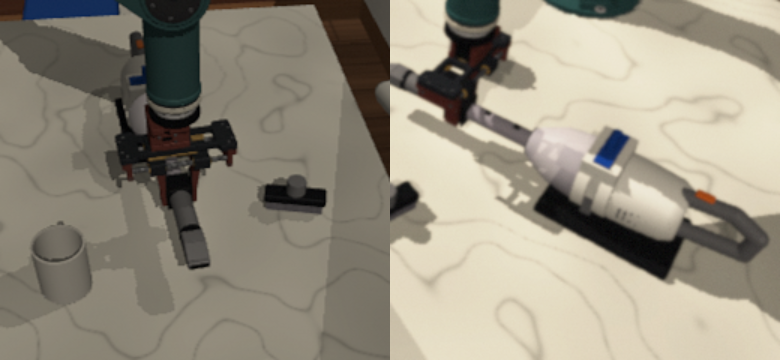

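The nozzle tip has moved 99 mm in both camera views, the filter is still seated, and the collar is still gripped. I'm handing the job in.

```bash
python3 -c "
from h import *
print(current_finger_gap(),current_position(),current_clock()); print(close_job())"
```

```text
0.039918519240738935 [0.56321578 0.07759041 0.07506416] 22.1667
the job is handed in; nothing more can be done
None
```

The job is done and handed in at about 22 s of the 64 s limit. The filter cassette is seated in the vacuum, and the nozzle is at full stretch with the collar still gripped.

- **Filter:** I took the largest of the three look-alikes from the rack by its tab and slid it into the slot, then let go. The cap measured about 4 mm above the housing top, which is the cap's own thickness, so it sits flush. It was still there after the pull.
- **Nozzle:** The grip closed to about 39.8 mm, so the red button was flush. I pulled straight past the first stop until contact at the second. The arm travelled 100.1 mm, and both fixed cameras showed the tip moved about 99 mm, so the grip did not slip.
- **Other items:** I kept clear of the mug, soap bottle, brush head and jar lid. I did not re-measure them at the end; the last picture shows the mug and brush head standing as expected.
- **Oddity:** The force along the pull read +3 N and then about −1 N at the end, so its sign did not match what I expected. I relied on travel and the cameras instead. No other check failed.

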